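# Fetch the coffee filter funnel from under the stand with a reacher

## Robot

A 6-joint arm with a two-finger parallel gripper is mounted at the origin on the work surface. World frame = base frame: x ahead of the robot, y to its left, z up, the work surface at z = 0. Lengths are in mm, angles in rad, forces in N, time in s.
With the tool pointing down it reaches from about 400 to 925 mm from the base axis. Payload 12.5 kg.
Tool frame: the origin (TCP) lies midway between the tips of the shut fingers; the grasp point (between the pads) lies 19 mm behind it; z points along the fingers, y is the line along which they close (so a half turn about z gives the same grasp; the last joint's range is limited). The gripper opens to 95 mm and grips with 3 to 60 N. Pads are 20 mm wide; open, the fingers measure 119 mm over their backs; the gripper's body (75 mm by 180 mm) begins 59 mm behind the grasp point.
Start: joints at [-1.256, 0.491, 1.559, -0, 1.092, -0.106], TCP at [255.331, -570.485, 214.661] pointing down, gripper open.
Joint ranges: [-3.1, 3.1], [-0.84, 2.19], [0.05, 2.79], [-1.13, 4.28], [0.06, 2.93], [-2.69, 2.69]. Speed limits (rad/s): [2.22, 2.22, 2.79, 3.14, 3.14, 3.14].

## Interface

Orientations are given as [roll, pitch, yaw] about the fixed x, y, z axes, in that order (R = Rz(yaw) Ry(pitch) Rx(roll)).
In Python, from cell import readout, eyes, env gives the robot as it stands.
- The arm moves only by the tool move_arm, never from a script. Its argument "plan" is a list of rows, each a list of 3 entries, a list of its own where there are three numbers: the turn, a rotation vector about the tool's x, y, z in degrees, then the shift along the tool's x, y, z in m, then the gripper command: -1 is shut, 1 is fully open, values between are in proportion. In form: [[[ax, ay, az], [x, y, z], jaw], ...]. A call has 1 to 5 rows; each row is the pose to reach, as a shift and turn from the pose commanded when the call began, along the tool's axes at that moment; what a row does not reach only later rows make up. A row lasts 1/8 s, in which the tool goes at most 62.5 mm and 10.7 degrees, less where a joint would pass 70% of its speed; a pose out of reach is approached as far as the arm can. A call with a gripper value outside its range is refused whole. The fingers move at their own pace and stop on an object; the grip force is fixed at half the most. Time passes only in rows, so rows that repeat a pose let the fingers close. It gives the time, the measured TCP pose, the force, the opening and the grip force at its end, in the units of the state.
- readout.state(): the state, without advancing time (a new reading comes with each control period).
- eyes.read_camera(name): name is "scene" or "top" or "wrist"; returns a dict with "img" (400x640x3 uint8, red, green, blue), "K" (3x3 intrinsics, pixels), "extrinsics" (4x4, takes a point from camera to world coordinates). Camera axes: x right, y up, looking along -z (the intrinsics and any distortion apply to the point x, -y, -z); pixel columns grow to the right and rows downward; lengths in mm; the calibration is good to about 2 mm. A picture is of the moment at which its call begins. There is no depth.
- env.job_done(): hands the job in; it is judged then, once.
Trained networks look in a picture, given as the dict that the camera call returned (one of the last four; its "shot" number tells which), for a name from the list of things; names that differ only in an ending like _2 or _b are one class to them, and where a whole thing is asked for, a point or a joint stands for the part that bears it (a point fixed in the world has none). Each returns a list of dicts, best first, with "score" (0 to 1); they miss things now and then, are a little off and sometimes report something else, mostly with a low value. They report only what shows in the picture. A call takes as long as a camera call. They do not tell look-alikes from the thing itself.
- eyes.cut_out(picture, name): "mask" (400x640 bool, what is visible of it) and "uv" ([column, row] in pixels, amid what is visible of it).
The state is a dict: "t": time; "joints": joint angles; "qvel": joint speeds; "tau": joint torques, N m; "eef_pos": TCP position; "tcp_rot": TCP orientation; "ft_force": force on the tool from outside, world axes, zero at the start; "moment": the same for the moment, N m; "opening": opening from 0.0 (shut) to 1.0 (fully open); "grip_force": force on a finger pad.
Only numpy, scipy, OpenCV 4.12 (cv2) and the standard library are available. Lean on these libraries where they do the work, as an engineer would, in place of code of your own. Each camera call takes 0.05 s, during which the arm holds its last target. There are 200 camera calls.

## Task

The coffee pot's metal filter funnel (the piece with the upright stem) is under the low slatted stand, where a hand does not fit. Hold the reacher by its grip and trigger, slide it in until its open jaws stand either side of the funnel, squeeze the trigger to close them, and draw the funnel out standing onto the open worktop, well clear of the stand; then let go of the reacher so that its jaws spring open. Do not touch the funnel with the robot's fingers, and leave the stemless measuring cup under the stand where it is.

Things in the scene. Friction and masses are not known exactly. Their poses are not given: they have to be found in the camera images.
- reacher: Loose reacher 350 mm long, 0.33 kg, lying flat. Origin on the worktop midway between two posts; x along the stick to the jaws (at first about world +y), z up. Posts 86 mm high: black grip x -28 to -12 mm, grey trigger x 16 to 28 mm, 24 to 28 mm wide. Grasp both from above along x, 56 mm over both, 60 mm up; fingers clear the stick (22 mm high). Slide it along the worktop; foot 60 mm wide.
- jaws (a point): Centre between the reacher's two jaws, at reacher x = 270, z = 18 mm. The jaws are upright parallel plates, z 4 to 32 mm, from the head bar (x 215 to 237, 96 mm wide) to x = 300 mm; 76 mm apart inside and 92 mm outside when released. Each moves in 1.1 mm per mm of trigger travel.
- trigger (a joint): Travel of the trigger back towards the grip: 0 released, 0.020 m fully squeezed (36 mm over both posts, jaws 32 mm apart), about 0.018 when closed on the funnel. A spring opens it: 8 N to start, 14 N at the end. At 0.003 (53 mm over the posts) the reacher is held lightly, jaws 69 mm apart. If both fingers move equally, the reacher creeps forward by half the travel.
- funnel: Loose aluminium filter funnel standing rim down on the worktop under the stand: round basket 36 mm in diameter and 24 mm high, tapering to a 10 mm stem whose tip is 54 mm up; about 0.05 kg. Origin: centre of its underside, z up. Its centre is 50 to 90 mm in from the stand's front edge, on the stand's -x or +x half.
- stand: Fixed low stand, seven pale wooden slats (along its x, 28 mm gaps) on four black legs. Origin: on the worktop under its centre. 340 mm along x, 238 mm along y; underside 75 mm, top 85 mm up. Its open front edge is at y = -119 mm and faces -y; legs 14 mm thick at x = +-160, y = +-112 mm. A mug stands on top; a cork stopper is underneath near the back, y above 50 mm.
- measure: Loose low aluminium measuring cup, open at the top, no stem, 44 mm diameter, 22 mm high; also under the stand, about 130 mm beside the funnel. Origin: centre of its underside. Leave it alone.
Mind the look-alikes: they are no part of the job. Leave any pink or yellow look-alike of the funnel alone.

How it is judged:
By the outcome, as a careful person would: the job done as asked, in the order asked, and still so for the second after the job is handed in, with the robot touching nothing.
It also fails if it takes over 43 s, if anything falls off the work surface, if the arm or the gripper's body presses on something with over 40 N, if the wrist force passes 120 N, or if a joint passes its speed limit or range.

## Working session

There is one attempt and no reset: what is moved stays moved. The work goes in short steps, Python scripts to look and compute and a tool call to move; the robot and the scene stay as the last step left them, time stands still between calls to the robot, and variables do not carry over. Pictures are saved under pics/ and viewed, at most 10 in all, crops included, and the job is handed in when it is done.

Besides the shell and the picture viewer there is one more tool, called after "Emit:" as name(argument=value, ...), one argument or row to a line, values as JSON. move_arm: Moves the arm, as the interface text tells. Its arguments: {"type":"object","properties":{"plan":{"type":"array","items":{"type":"array"}}},"required":["plan"]}

```bash
mkdir -p pics; ls
cat > h.py <<'E'
import numpy as np, cv2
from cell import readout, eyes, env
def ray(p,uv):
    K=np.array(p["K"]);E=np.array(p["extrinsics"])
    d=np.linalg.inv(K)@[uv[0],uv[1],1.]
    d=E[:3,:3]@[d[0],-d[1],-d[2]]
    return E[:3,3],d
def atz(p,uv,z):
    o,d=ray(p,uv); return o+d*(z-o[2])/d[2]
def proj(p,X):
    K=np.array(p["K"]);E=np.array(p["extrinsics"])
    c=E[:3,:3].T@(np.array(X,float)-E[:3,3]); q=K@[c[0],-c[1],-c[2]]
    return q[:2]/q[2]
E
python3 - <<'E'
from h import *
print(readout.state())
ims=[]
for c in ["scene","top"]:
    p=eyes.read_camera(c); cv2.imwrite(f"pics/{c}0.png",p["img"][:,:,::-1])
    print(c,[k for k in p],np.round(p["K"],1).tolist(),np.round(p["extrinsics"],3).tolist())
    for n in ["reacher","funnel","stand","measure"]:
        for d in eyes.cut_out(p,n)[:4]:
            v=np.argwhere(d["mask"]); print(n,round(d["score"],2),d["uv"],v.min(0)[::-1],v.max(0)[::-1],atz(p,d["uv"],15).round())
E
```

```text
pics
{'t': 0.0, 'joints': array([-1.25559553e+00,  4.91540598e-01,  1.55945960e+00, -1.48801302e-05,
        1.09168882e+00, -1.05585234e-01]), 'qvel': array([-0.00169017,  0.00014741, -0.00070611, -0.00155473, -0.00147287,
       -0.00025463]), 'tau': array([ 1.18099433e-03, -6.12645435e+01, -2.58179533e+01,  6.93037058e-02,
        4.82398644e-02, -1.42106110e-04]), 'eef_pos': array([ 255.24771436, -570.23258129,  214.07003023]), 'tcp_rot': array([-3.14050100e+00, -1.02421362e-04,  4.20792840e-01]), 'ft_force': array([ 0.76054341,  0.67333563, -0.82992065]), 'moment': array([ 0.01865567, -0.00142798,  0.00921344]), 'grip_force': 0.0, 'opening': 1.003847496765669}
scene ['img', 'K', 'extrinsics', 'shot'] [[418.6, 0.0, 314.4], [0.0, 418.6, 192.1], [0.0, 0.0, 1.0]] [[-0.554, -0.723, 0.412, 927.488], [0.833, -0.484, 0.268, 184.597], [0.006, 0.492, 0.871, 784.938], [0.0, 0.0, 0.0, 1.0]]
reacher 0.84 [283.8, 120.9] [231  79] [377 164] [ 443. -218.   15.]
funnel 0.88 [310.4, 241.3] [300 233] [317 254] [660.   3.  15.]
funnel 0.87 [379.2, 335.0] [367 322] [386 344] [741. 204.  15.]
funnel 
[... 220 characters left out ...]
] [438 200] [420. 139.  15.]
top ['img', 'K', 'extrinsics', 'shot'] [[441.6, 0.0, 323.1], [0.0, 441.6, 194.4], [0.0, 0.0, 1.0]] [[-0.0, 0.985, -0.172, 401.077], [-1.0, -0.002, -0.007, -44.217], [-0.007, 0.172, 0.985, 1121.442], [0.0, 0.0, 0.0, 1.0]]
reacher 0.97 [407.5, 257.0] [312 238] [454 291] [ 436. -245.   15.]
funnel 0.74 [233.7, 141.1] [226 133] [241 147] [735. 197.  15.]
funnel 0.74 [335.1, 179.2] [329 170] [342 184] [633. -67.  15.]
funnel 0.58 [255.4, 208.0] [252 205] [265 213] [559. 135.  15.]
funnel 0.5 [308.9, 164.9] [302 160] [315 175] [671.   1.  15.]
stand 0.78 [225.0, 227.9] [161 155] [285 308] [509. 211.  15.]
measure 0.47 [250.4, 263.9] [241 254] [258 271] [419. 144.  15.]
```

Run:
```python
import cv2
a=cv2.imread("pics/scene0.png")[60:350,215:560]; b=cv2.imread("pics/top0.png")[110:330,140:480]
cv2.imwrite("pics/a.png",cv2.resize(a,(710,597),interpolation=cv2.INTER_CUBIC)); cv2.imwrite("pics/b.png",cv2.resize(b,(800,518),interpolation=cv2.INTER_CUBIC))
```

```text
(no output)
```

View pics/a.png

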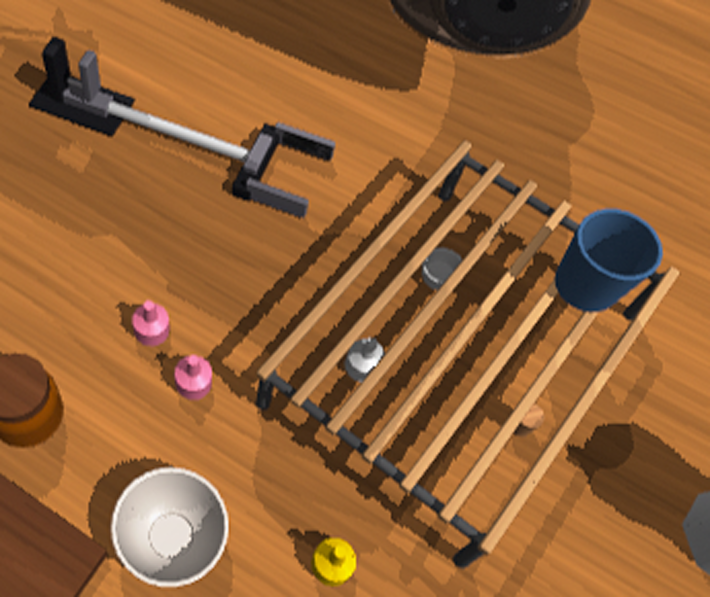

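View pics/b.png

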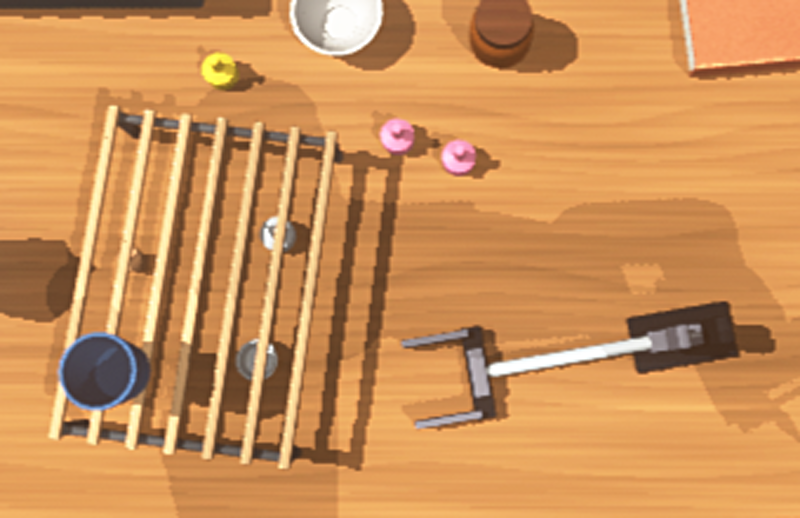

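The funnel candidates, in scene pixels, are:
- pink at (288,217)
- pink at (310,241)
- yellow at (379,335)
- stemmed metal piece under the slats at (391,235), which matches the description
- stemless cup at (428,189), which is the measure

I choose the metal piece at (391,235). Next I fit the poses and check the choice in a close crop.

```bash
cat >> h.py <<'E'
def box(x0,x1,y0,y1,z0,z1): return np.array([[x,y,z] for x in(x0,x1) for y in(y0,y1) for z in(z0,z1)],float)
def reacher(t=0):
    j=38-1.1*t
    return [box(-50,40,-30,30,0,6),box(-28,215,-5,5,8,22),box(215,237,-48,48,4,32),box(237,300,j,j+8,4,32),box(237,300,-j-8,-j,4,32),box(-28,-12,-13,13,0,86),box(16-t,28-t,-13,13,0,86)]
def stand(): 
    b=[box(-170,170,-119+38*i,-109+38*i,75,85) for i in range(7)]
    return b+[box(sx*160-7,sx*160+7,sy*112-7,sy*112+7,0,75) for sx in(1,-1) for sy in(1,-1)]+[box(sx*160-7,sx*160+7,-112,112,61,75) for sx in(1,-1)]
def funnel():
    r=[];
    for z,R in((0,18),(24,18),(32,5),(54,5)):
        r.append([[R*np.cos(a),R*np.sin(a),z] for a in np.linspace(0,6.28,16)])
    return [np.array(r[i]+r[i+1]) for i in range(3)]
def render(p,parts,q):
    S=4; m=np.zeros((400*S,640*S),np.uint8); c,s=np.cos(q[2]),np.sin(q[2]); R=np.array([[c,-s,0],[s,c,0],[0,0,1]])
    K=np.array(p["K"]);E=np.array(p["extrinsics"])
    for b in parts:
        X=b@R.T+[q[0],q[1],0]; C=(X-E[:3,3])@E[:3,:3]; P=C*[1,-1,-1]@K.T; P=P[:,:2]/P[:,2:]
        cv2.fillConvexPoly(m,cv2.convexHull(((P+.5)*S).astype(np.float32)).round().astype(np.int32),255)
    return cv2.resize(m,(640,400),interpolation=cv2.INTER_AREA)/255.
def fit(views,parts,q0,valid=None):
    from scipy.optimize import minimize
    def cost(q):
        q=[q[0],q[1],q[2]/100]; e=0
        for i,(p,m) in enumerate(views):
            r=render(p,parts,q); mm=m.astype(float)
            if valid is not None: r=r*valid[i]; mm=mm*valid[i]
            e+=1-np.minimum(r,mm).sum()/np.maximum(r,mm).sum()
        return e/len(views)
    best=None
    x=np.array([q0[0],q0[1],q0[2]*100])
    for st in (15,5,2):
        r=minimize(cost,x,method="Nelder-Mead",options=dict(initial_simplex=[x,x+[st,0,0],x+[0,st,0],x+[0,0,st/2]],xatol=.05,fatol=1e-5)); x=r.x
    return [x[0],x[1],x[2]/100],r.fun
E
python3 - <<'E'
from h import *
V=[eyes.read_camera(c) for c in("scene","top")]
M={}
for n in ("reacher","stand"):
    M[n]=[(p,eyes.cut_out(p,n)[0]["mask"]) for p in V]
q,c=fit(M["reacher"],reacher(),[420,-300,1.4]); print("reacher",q,c)
for v in M["reacher"]: print(fit([v],reacher(),q))
# mug excluded from validity
qs,c=fit(M["stand"],stand(),[500,215,-.1]); print("stand",qs,c)
for v in M["stand"]: print(fit([v],stand(),qs))
F=[]
for p,g in zip(V,([391,235],[256,208])):
    d=min(eyes.cut_out(p,"funnel"),key=lambda d:np.hypot(*(np.array(d["uv"])-g)))
    F.append((p,d["mask"])); print(d["uv"],d["score"])
val=[1-render(p,stand()[:7],qs) for p in V]
qf,c=fit(F,funnel(),[561,130,0],val); print("funnel",qf,c)
for i,v in enumerate(F): print(fit([v],funnel(),qf,[val[i]]))
c,s=np.cos(qs[2]),np.sin(qs[2]); d=np.array(qf[:2])-qs[:2]; print("in stand",c*d[0]+s*d[1],-s*d[0]+c*d[1])
out=[]
for i,(p,w) in enumerate(zip(V,[(355,155,200,185),(190,150,190,150)])):
    im=p["img"][:,:,::-1].copy(); im=cv2.resize(im,None,fx=4,fy=4)
    for parts,q,col in((stand(),qs,(0,255,0)),(funnel(),qf,(0,0,255)),(reacher(),globals()['q'],(255,0,0))):
        r=(cv2.resize(render(p,parts,q),None,fx=4,fy=4)>.5).astype(np.uint8)
        cv2.drawContours(im,cv2.findContours(r,cv2.RETR_LIST,cv2.CHAIN_APPROX_NONE)[0],-1,col,1)
    im=im[520:1120,1300:2100] if i==0 else im[550:1150,700:1500]
    cv2.imwrite(f"pics/ov{i}.png",im)
E
```

```text
reacher [np.float64(450.05173944834405), np.float64(-306.4006854587956), np.float64(1.4553533386157518)] 0.6336583113823089
([np.float64(450.3459571817427), np.float64(-306.29244699089577), np.float64(1.4561364352059842)], np.float64(0.6166932546609104))
([np.float64(447.83241493849255), np.float64(-307.20431153216), np.float64(1.7391396638343977)], np.float64(0.16803316793639644))
stand [np.float64(503.97151711444803), np.float64(237.1294246709545), np.float64(-0.12303222718781398)] 0.4480706028832917
([np.float64(506.8932017046219), np.float64(237.08707007427836), np.float64(-0.12300797738988883)], np.float64(0.4893601326528917))
([np.float64(504.3091917261079), np.float64(236.63071488726325), np.float64(-0.1229694407523618)], np.float64(0.40184093453684344))
[392.0, 232.7] 0.68
[256.6, 207.5] 0.62
funnel [np.float64(556.3699136738604), np.float64(129.67092553229173), np.float64(0.10898028478816922)] 0.08775749776209812
([np.float64(557.1412030244605), np.float64(130.41318816736938), np.float64(0.12572790437878387)], np.float64(0.045252435198640306))
([np.float64(556.1230587879725), np.float64(129.52073613329927), np.float64(0.12766193871024692)], np.float64(0.11092372697824637))
in stand 65.18985099733905 -100.21578880633612
```

View pics/ov0.png

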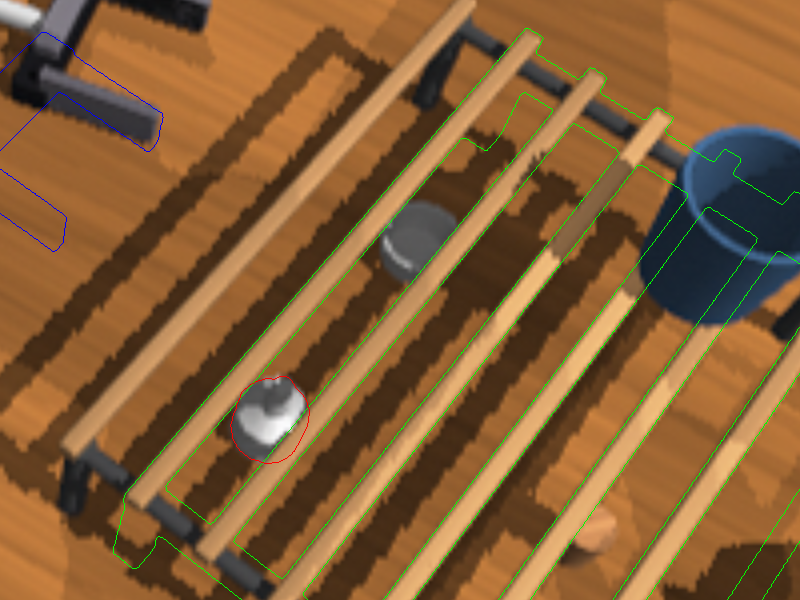

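View pics/ov1.png

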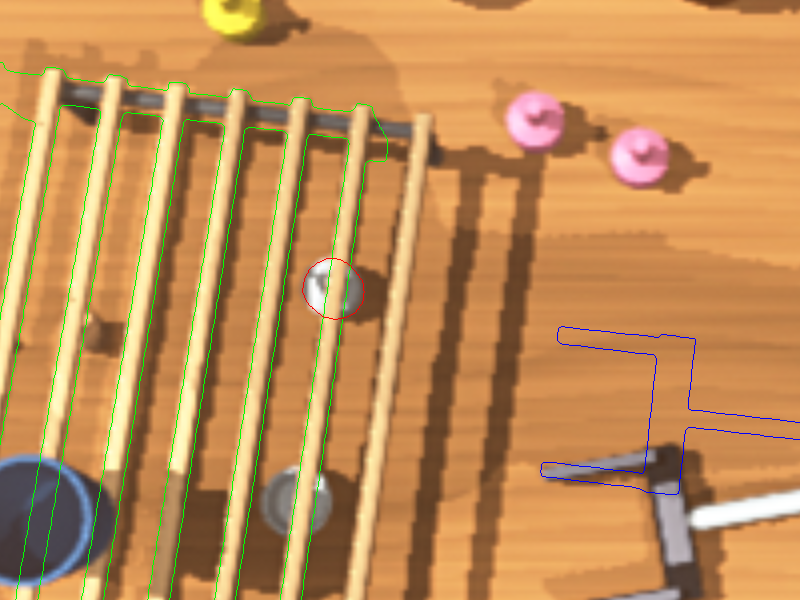

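The overlays confirm the choice: the stemmed metal funnel is at crop (270,420), under the front gap. The stand fit is one slat off and the reacher's yaw has the wrong sign, so I refit from better starting values.

Run:
```python
from h import *
V=[eyes.read_camera(c) for c in("scene","top")]
M={}
for n in ("reacher","stand"):
    M[n]=[(p,eyes.cut_out(p,n)[0]["mask"]) for p in V]
q,c=fit(M["reacher"],reacher(),[447.8,-307,1.739]); print("reacher",np.round(q,3),c)
for v in M["reacher"]: print(np.round(fit([v],reacher(),q)[0],3))
# stand: front/back slat-end pixels in the top view
top=V[1]; px=[(333,135),(286,465),(113,108),(55,437)]
W=[atz(top,(140+u/2.353,110+v/2.353),85)[:2] for u,v in px]; print(np.round(W))
d=(W[0]-W[1])+(W[2]-W[3]); y=np.arctan2(d[1],d[0]); s0=[*np.mean(W,axis=0),y]; print("hand",s0)
import scipy.optimize as so
r0=fit(M["stand"],stand(),s0); print("stand",np.round(r0[0],3),r0[1]); qs=r0[0]
F=[]
for p,g in zip(V,([391,235],[256,208])):
    d=min(eyes.cut_out(p,"funnel"),key=lambda d:np.hypot(*(np.array(d["uv"])-g))); F.append((p,d["mask"]))
val=[1-render(p,stand()[:7],qs) for p in V]
qf,c=fit(F,funnel(),[557,130,0],val); print("funnel",np.round(qf,3),c)
for i,v in enumerate(F): print(np.round(fit([v],funnel(),qf,[val[i]])[0],1))
for qq in(qs,s0):
    c,s=np.cos(qq[2]),np.sin(qq[2]); d=np.array(qf[:2])-qq[:2]; print("in stand",c*d[0]+s*d[1],-s*d[0]+c*d[1])
out=[]
for i,p in enumerate(V):
    im=cv2.resize(p["img"][:,:,::-1].copy(),None,fx=3,fy=3)
    for parts,Q,col in((stand(),qs,(0,255,0)),(funnel(),qf,(0,0,255)),(reacher(),q,(255,0,0))):
        r=(cv2.resize(render(p,parts,Q),None,fx=3,fy=3)>.5).astype(np.uint8)
        cv2.drawContours(im,cv2.findContours(r,cv2.RETR_LIST,cv2.CHAIN_APPROX_NONE)[0],-1,col,1)
    im=im[220:1020,660:1500] if i==0 else im[400:930,480:1400]
    out.append(cv2.resize(im,(400,int(400*im.shape[0]/im.shape[1]))) if 0 else im)
cv2.imwrite("pics/ov2.png",cv2.resize(out[1],(800,461)));cv2.imwrite("pics/ov3.png",out[0][:600,:800])
```

```text
reacher [ 448.178 -307.269    1.74 ] 0.18702101882775213
[ 448.162 -307.111    1.737]
[ 448.288 -307.705    1.744]
[[648.  64.]
 [320. 104.]
 [677. 291.]
 [346. 330.]]
hand [np.float64(497.58965018406207), np.float64(197.27148307642193), np.float64(-0.12058334994469115)]
stand [ 4.99310e+02  1.99434e+02 -1.23000e-01] 0.25305392649308683
funnel [5.57096e+02 1.30593e+02 1.90000e-02] 0.07826097135070847
[557.2 130.6   0. ]
[5.566e+02 1.307e+02 1.000e-01]
in stand 65.78539719662865 -61.24219123892409
in stand 67.09505934547852 -59.03638681666923
```

View pics/ov2.png

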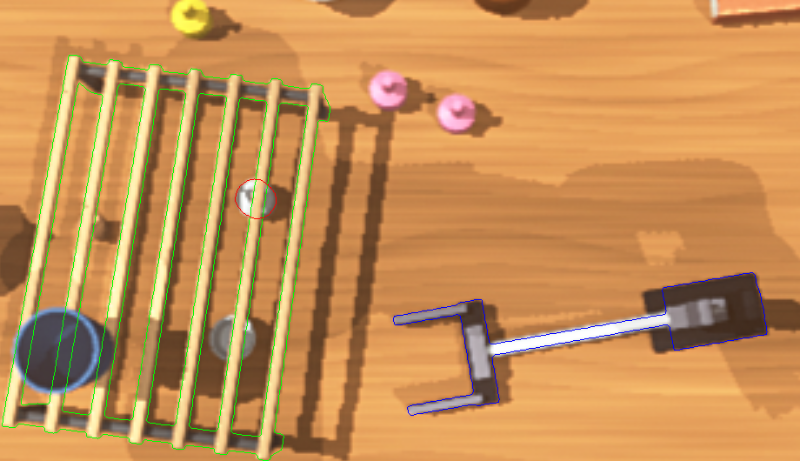

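The fits now line up well:
- **Reacher:** (448, -307, yaw 1.74)
- **Stand:** (499, 199, yaw -0.123)
- **Funnel:** (557, 131), with the stemless cup clear of it

Now I work out the move numbers.

```bash
cat > mv.py <<'E'
import sys, numpy as np
from scipy.spatial.transform import Rotation as Ro
# args: current x y z yaw ; then targets x y z yaw
a=list(map(float,sys.argv[1:])); c=a[:4]
R=Ro.from_euler("xyz",[np.pi,0,c[3]])
for i in range(4,len(a),4):
    t=a[i:i+4]; print(np.round(R.inv().apply(np.array(t[:3])-c[:3])/1000,4), "turn z deg",round(np.degrees(c[3]-t[3]),2))
E
python3 mv.py 255.331 -570.485 214.661 0.4208 448.2 -307.3 150 0.169 448.2 -307.3 41 0.169
```

```text
[ 0.2836 -0.1614  0.0647] turn z deg 14.43
[ 0.2836 -0.1614  0.1737] turn z deg 14.43
```

Emit:
move_arm(
  plan=[
    [[0,0,7],[0.05,-0.03,0.0],1],
    [[0,0,14.4],[0.105,-0.06,0.02],1],
    [[0,0,14.4],[0.16,-0.09,0.04],1],
    [[0,0,14.4],[0.21,-0.12,0.06],1],
    [[0,0,14.4],[0.26,-0.148,0.0647],1],
  ],
)

```text
t: 1.92
eef_pos: [432.5, -327.8, 149.1]
tcp_rot: [-3.141, 0.001, 0.169]
ft_force: [0.9, -0.8, -0.7]
opening: 0.999
grip_force: 0.0
```

Run:
```python
from h import *
s=readout.state(); print(s["t"],s["eef_pos"],s["tcp_rot"],s["qvel"])
p=eyes.read_camera("wrist")
for d in eyes.cut_out(p,"reacher")[:1]: print(d["score"],fit([(p,d["mask"])],reacher(),[448,-307,1.74]))
```

```text
1.925 [ 432.46511181 -327.84325659  149.0705085 ] [-3.14074257e+00  6.34113877e-04  1.68900381e-01] [ 0.9093017   0.0177551   0.10668735  0.00285228 -0.14730722  0.89998615]
0.74 ([np.float64(448.7648731256625), np.float64(-308.39760358158446), np.float64(1.7407467161420294)], np.float64(0.14702285660933367))
```

```bash
python3 mv.py 432.2 -329.2 150 0.1695 448.4 -307.7 150 0.169 448.4 -307.7 41 0.169
```

```text
[ 0.0196 -0.0185 -0.    ] turn z deg 0.03
[ 0.0196 -0.0185  0.109 ] turn z deg 0.03
```

Emit:
move_arm(
  plan=[
    [[0,0,0],[0.0196,-0.0185,0.02],1],
    [[0,0,0],[0.0196,-0.0185,0.06],1],
    [[0,0,0],[0.0196,-0.0185,0.09],1],
    [[0,0,0],[0.0196,-0.0185,0.109],1],
    [[0,0,0],[0.0196,-0.0185,0.109],1],
  ],
)

```text
t: 2.65
eef_pos: [447.5, -308.2, 40.1]
tcp_rot: [-3.14, 0.001, 0.169]
ft_force: [0.9, 0.1, 0.7]
opening: 1.001
grip_force: 0.0
```

Emit:
move_arm(
  plan=[
    [[0,0,0],[0,0,0],0.4],
    [[0,0,0],[0,0,0],0.2],
    [[0,0,0],[0,0,0],0.12],
    [[0,0,0],[0,0,0],0.12],
    [[0,0,0],[0,0,0],0.12],
  ],
)

```text
t: 3.28
eef_pos: [448.2, -308.2, 41.2]
tcp_rot: [3.141, -0.0, 0.169]
ft_force: [-0.2, -2.4, 1.2]
opening: 0.575
grip_force: 9.7
```

```bash
python3 mv.py 448.4 -307.7 41 0.169 506.6 -277.3 41 -0.123; python3 mv.py 506.6 -277.3 41 -0.123 522.6 -148.3 41 -0.123
```

```text
[ 0.0625 -0.0202 -0.    ] turn z deg 16.73
[ 1.0e-04 -1.3e-01 -0.0e+00] turn z deg 0.0
```

Emit:
move_arm(
  plan=[
    [[0,0,2],[0.008,-0.0025,0],0.07],
    [[0,0,4],[0.016,-0.005,0],0.07],
    [[0,0,6],[0.024,-0.008,0],0.07],
    [[0,0,8],[0.032,-0.01,0],0.07],
    [[0,0,10],[0.04,-0.0125,0],0.07],
  ],
)

```text
t: 3.9
eef_pos: [485.3, -289.0, 41.2]
tcp_rot: [3.141, 0.001, -0.005]
ft_force: [-3.4, -0.8, 4.4]
opening: 0.536
grip_force: 10.2
```

```bash
python3 mv.py 482.6 -288.3 41 -0.0055 506.6 -277.3 41 -0.123
python3 - <<'E'
import numpy as np
from scipy.spatial.transform import Rotation as Ro
print(np.array([448.4,-307.7,41])+Ro.from_euler("xyz",[np.pi,0,.169]).apply([40,-12.5,0]))
E
```

```text
[ 0.0239 -0.0111 -0.    ] turn z deg 6.73
[ 485.72767976 -288.6502146    41.        ]
```

Emit:
move_arm(
  plan=[
    [[0,0,2.2],[0.007,-0.004,0],0.07],
    [[0,0,4.5],[0.014,-0.008,0],0.07],
    [[0,0,6.7],[0.0208,-0.0115,0],0.07],
    [[0,0,6.7],[0.0208,-0.0115,0],0.07],
  ],
)

```text
t: 4.4
eef_pos: [506.7, -277.3, 41.2]
tcp_rot: [-3.142, -0.001, -0.122]
ft_force: [2.1, 2.1, 3.1]
opening: 0.536
grip_force: 8.2
```

Run:
```python
from h import *
s=readout.state(); print(s["t"],s["eef_pos"],s["tcp_rot"],s["opening"])
V=[eyes.read_camera(c) for c in("scene","top")]
for p in V:
    d=eyes.cut_out(p,"reacher")
    q=fit([(p,d[0]["mask"])],reacher(3),[507,-275,1.44]) if d else 0
    print(d[0]["score"],np.round(q[0],3),q[1])
Q=[506.9,-275.8,1.448]
out=[]
for i,p in enumerate(V):
    im=cv2.resize(p["img"][:,:,::-1].copy(),None,fx=3,fy=3)
    for parts,qq,col in((funnel(),[557.1,130.6,0],(0,0,255)),(reacher(4),Q,(255,0,0))):
        r=(cv2.resize(render(p,parts,qq),None,fx=3,fy=3)>.5).astype(np.uint8)
        cv2.drawContours(im,cv2.findContours(r,cv2.RETR_LIST,cv2.CHAIN_APPROX_NONE)[0],-1,col,1)
    if i: cv2.imwrite("pics/pre.png",im[400:930,600:1400])
```

```text
4.4 [ 506.73499503 -277.28643713   41.20734536] [-3.14153901e+00 -7.26878298e-04 -1.21638969e-01] 0.5363502863393769
0.76 [ 508.    -273.475    1.451] 0.24854015320968348
0.55 [ 504.594 -252.881    1.393] 0.9207631326621464
```

View pics/pre.png

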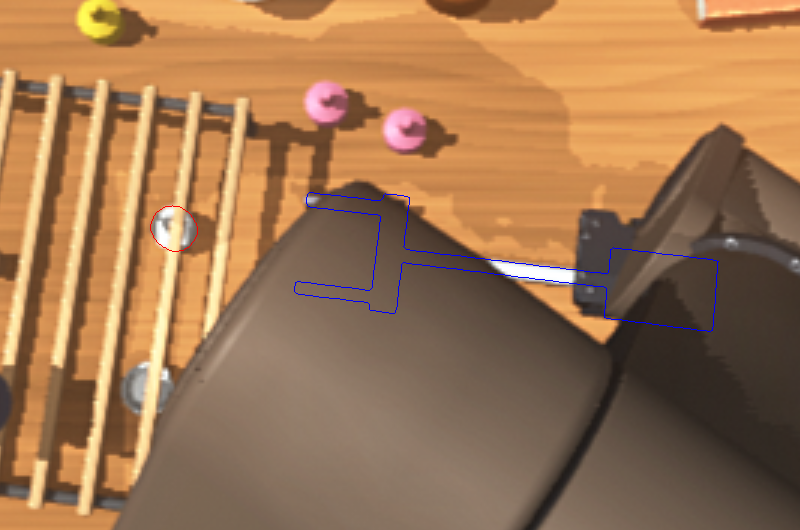

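The picture shows the reacher's visible upper jaw tip at (312,200), where the model puts it, and the funnel at (174,228) on the jaws' centre line. I slide in along the stand's y axis.

Emit:
move_arm(
  plan=[
    [[0,0,0],[0,-0.012,0],0.07],
    [[0,0,0],[0,-0.025,0],0.07],
    [[0,0,0],[0,-0.038,0],0.07],
    [[0,0,0],[0,-0.051,0],0.07],
    [[0,0,0],[0,-0.065,0],0.07],
  ],
)

```text
t: 5.22
eef_pos: [514.3, -212.3, 41.2]
tcp_rot: [3.141, -0.0, -0.122]
ft_force: [0.3, -4.7, 5.4]
opening: 0.536
grip_force: 11.7
```

Emit:
move_arm(
  plan=[
    [[0,0,0],[0,-0.013,0],0.07],
    [[0,0,0],[0,-0.027,0],0.07],
    [[0,0,0],[0,-0.041,0],0.07],
    [[0,0,0],[0,-0.055,0],0.07],
    [[0,0,0],[0,-0.065,0],0.07],
  ],
)

```text
t: 5.85
eef_pos: [522.1, -147.6, 41.2]
tcp_rot: [3.141, -0.0, -0.121]
ft_force: [-0.6, -4.9, 5.7]
opening: 0.54
grip_force: 11.8
```

Run:
```python
from h import *
s=readout.state(); print(s["t"],s["eef_pos"],s["tcp_rot"],s["ft_force"])
p=eyes.read_camera("scene")
im=cv2.resize(p["img"][:,:,::-1],None,fx=4,fy=4)[560:1160,1220:2020]
cv2.imwrite("pics/in.png",im)
```

```text
5.85 [ 522.12387382 -147.62307135   41.1626602 ] [ 3.14109424e+00 -3.71098842e-04 -1.21078832e-01] [-0.58718711 -4.90443488  5.70631856]
```

View pics/in.png

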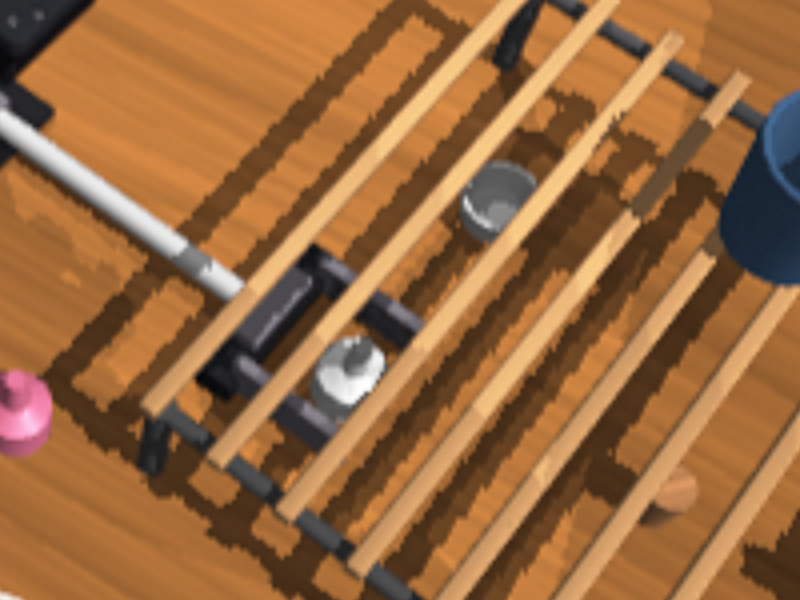

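The funnel at (348,372) stands between the open jaws, and the cup at (500,200) is untouched. Next I squeeze the trigger.

Emit:
move_arm(
  plan=[
    [[0,0,0],[0,0,0],-0.02],
    [[0,0,0],[0,0,0],-0.1],
    [[0,0,0],[0,0,0],-0.18],
    [[0,0,0],[0,0,0],-0.25],
    [[0,0,0],[0,0,0],-0.3],
  ],
)

```text
t: 6.52
eef_pos: [522.1, -148.2, 41.2]
tcp_rot: [3.141, -0.0, -0.122]
ft_force: [-0.7, -5.4, 5.6]
opening: 0.389
grip_force: 30.0
```

Emit:
move_arm(
  plan=[
    [[0,0,0],[0,0,0],-0.3],
    [[0,0,0],[0,0,0],-0.3],
  ],
)

```text
t: 6.78
eef_pos: [522.1, -148.2, 41.2]
tcp_rot: [3.141, -0.0, -0.122]
ft_force: [-0.9, -4.3, 5.5]
opening: 0.389
grip_force: 30.0
```

Emit:
move_arm(
  plan=[
    [[0,0,0],[0,0.008,0],-0.3],
    [[0,0,0],[0,0.018,0],-0.3],
    [[0,0,0],[0,0.03,0],-0.3],
    [[0,0,0],[0,0.042,0],-0.3],
    [[0,0,0],[0,0.055,0],-0.3],
  ],
)

```text
t: 7.4
eef_pos: [515.2, -201.6, 41.2]
tcp_rot: [-3.14, 0.001, -0.121]
ft_force: [0.3, 6.6, 8.6]
opening: 0.382
grip_force: 30.0
```

Run:
```python
from h import *
p=eyes.read_camera("scene")
cv2.imwrite("pics/out1.png",cv2.resize(p["img"][:,:,::-1],None,fx=4,fy=4)[560:1160,1100:1900])
```

```text
(no output)
```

View pics/out1.png

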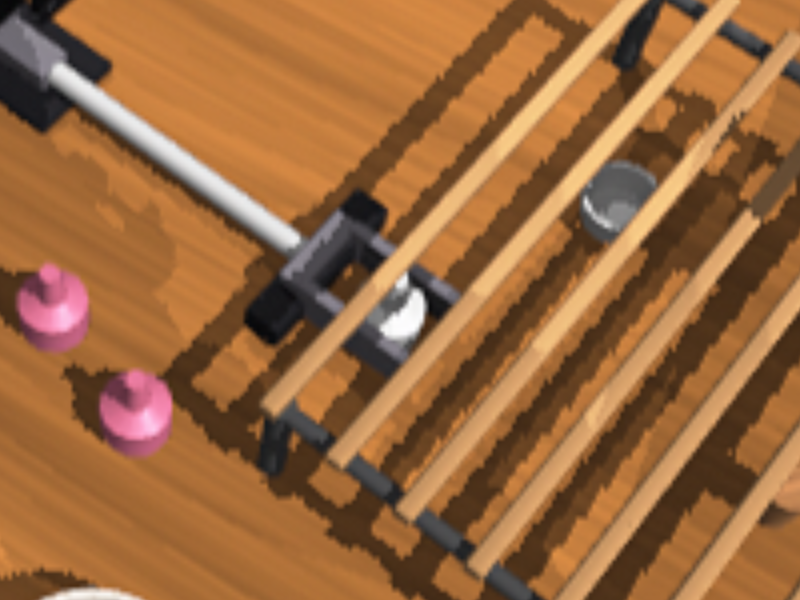

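The funnel at (400,310) is held upright in the closed jaws and is following. I keep drawing it out.

Emit:
move_arm(
  plan=[
    [[0,0,0],[0,0.012,0],-0.3],
    [[0,0,0],[0,0.026,0],-0.3],
    [[0,0,0],[0,0.042,0],-0.3],
    [[0,0,0],[0,0.058,0],-0.3],
    [[0,0,0],[0,0.075,0],-0.3],
  ],
)

```text
t: 8.07
eef_pos: [506.2, -276.0, 41.2]
tcp_rot: [-3.14, 0.001, -0.121]
ft_force: [1.0, 6.4, 8.6]
opening: 0.386
grip_force: 30.0
```

Emit:
move_arm(
  plan=[
    [[0,0,0],[0,0.018,0],-0.3],
    [[0,0,0],[0,0.036,0],-0.3],
    [[0,0,0],[0,0.054,0],-0.3],
    [[0,0,0],[0,0.07,0],-0.3],
    [[0,0,0],[0,0.08,0],-0.3],
  ],
)

```text
t: 8.7
eef_pos: [496.6, -355.6, 41.3]
tcp_rot: [-3.14, 0.001, -0.122]
ft_force: [1.2, 6.4, 9.4]
opening: 0.385
grip_force: 30.0
```

Emit:
move_arm(
  plan=[
    [[0,0,0],[0,0.008,0],-0.3],
    [[0,0,0],[0,0.015,0],-0.3],
    [[0,0,0],[0,0.02,0],-0.3],
    [[0,0,0],[0,0.02,0],-0.3],
    [[0,0,0],[0,0.02,0],-0.3],
  ],
)

```text
t: 9.32
eef_pos: [494.2, -375.4, 41.2]
tcp_rot: [-3.141, 0.001, -0.121]
ft_force: [0.1, 2.1, 9.4]
opening: 0.389
grip_force: 30.0
```

Run:
```python
from h import *
p=eyes.read_camera("scene")
for d in eyes.cut_out(p,"funnel"): print(d["score"],d["uv"],atz(p,d["uv"],15).round())
cv2.imwrite("pics/out2.png",cv2.resize(p["img"][:,:,::-1],None,fx=3,fy=3)[180:780,600:1400])
```

```text
0.81 [310.4, 241.6] [661.   3.  15.]
0.8 [289.8, 219.2] [643. -59.  15.]
0.77 [308.8, 168.6] [520. -95.  15.]
0.73 [377.8, 335.7] [743. 202.  15.]
```

View pics/out2.png

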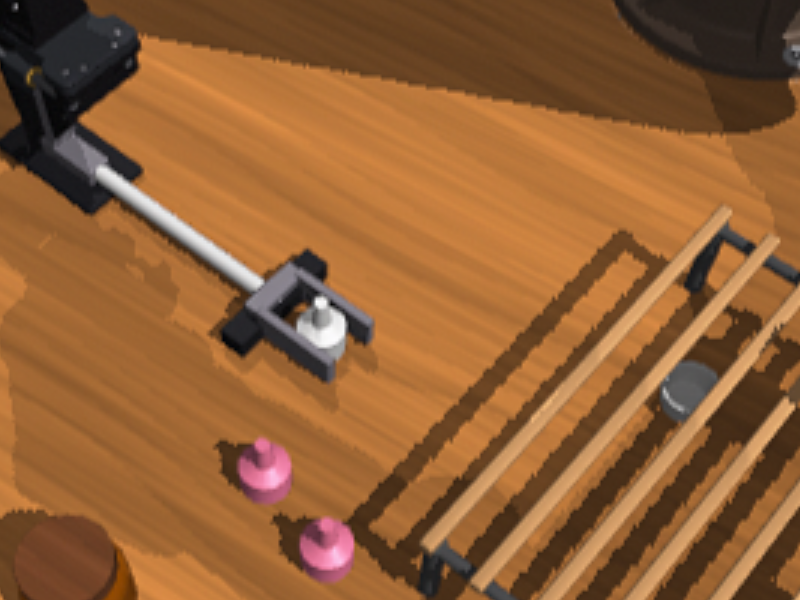

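The funnel at (322,330) stands upright on open worktop, about 170 mm clear of the stand. I release gently.

Emit:
move_arm(
  plan=[
    [[0,0,0],[0,0,0],-0.15],
    [[0,0,0],[0,0,0],-0.07],
    [[0,0,0],[0,0,0],0.01],
    [[0,0,0],[0,0,0],0.08],
    [[0,0,0],[0,0,0],0.15],
  ],
)

```text
t: 10.05
eef_pos: [494.2, -374.8, 41.1]
tcp_rot: [-3.14, 0.001, -0.121]
ft_force: [0.6, 5.3, 7.4]
opening: 0.568
grip_force: 5.8
```

Emit:
move_arm(
  plan=[
    [[0,0,0],[0,0,0],0.3],
    [[0,0,0],[0,0,0],0.6],
    [[0,0,0],[0,0,0],1],
    [[0,0,0],[0,0,0],1],
    [[0,0,0],[0,0,0],1],
  ],
)

```text
t: 10.68
eef_pos: [494.0, -376.9, 40.9]
tcp_rot: [3.142, 0.0, -0.122]
ft_force: [-0.4, 0.3, 0.1]
opening: 0.985
grip_force: 0.0
```

Emit:
move_arm(
  plan=[
    [[0,0,0],[0,0,-0.02],1],
    [[0,0,0],[0,0,-0.05],1],
    [[0,0,0],[0,0,-0.08],1],
    [[0,0,0],[0,0,-0.11],1],
    [[0,0,0],[0,0,-0.13],1],
  ],
)

```text
t: 11.3
eef_pos: [494.2, -377.0, 172.5]
tcp_rot: [3.141, -0.001, -0.122]
ft_force: [-0.2, -0.6, -0.1]
opening: 1.0
grip_force: 0.0
```

Emit:
move_arm(
  plan=[
    [[0,0,0],[0,0,0],1],
    [[0,0,0],[0,0,0],1],
  ],
)

```text
t: 11.55
eef_pos: [493.8, -376.6, 170.1]
tcp_rot: [-3.141, 0.001, -0.122]
ft_force: [-0.1, 0.0, -0.2]
opening: 0.996
grip_force: 0.0
```

Run:
```python
from h import *
p=eyes.read_camera("scene")
cv2.imwrite("pics/end.png",cv2.resize(p["img"][:,:,::-1],None,fx=3,fy=3)[180:780,600:1400])
```

```text
(no output)
```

View pics/end.png

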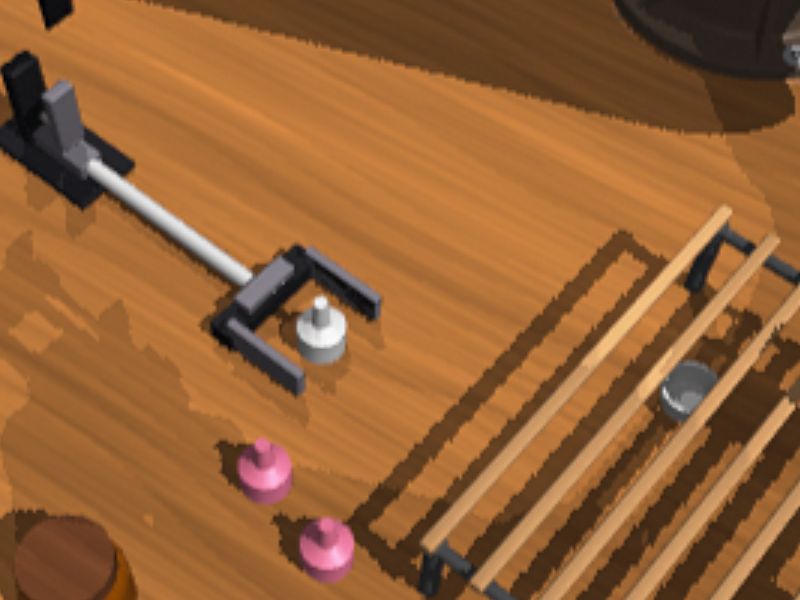

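The funnel stands at (320,330), the jaws have sprung open, the gripper is clear above, and the cup at (690,390) has not moved.

```bash
python3 -c "
from cell import env
print(env.job_done())"
```

```text
the job is handed in; nothing more can be done
None
```

The job is handed in: the funnel stands upright on the open worktop about 170 mm clear of the stand, the reacher is released with its jaws open, and the measuring cup is still in place.

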